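# Find the worn lever switch and lock it out

### The job

One of the three look-alike lever switches on the training board is worn: rock the handles gently from side to side with the fingers to feel which one has clearly more play, and do not force the firm ones. Rock the worn one all the way over to the left, then leave it leaning all the way over to the right (as seen from the robot), and put the red lock-out ring down over the steel post in front of it, flat on the board. Leave the tools and parts lying around as they are.

Things in the scene. Friction and masses are not known exactly. Their poses are not given: they have to be found in the camera images.
- board: training board: teal box with a cream top plate, 240 mm (x) by 340 mm (y) by 70 mm high, fixed to the table. Origin: centre of its underside; x points away from the robot, y to the left as seen from the robot, z up. Three lever switches stand in a row across it, each with an upright steel lock-out post in front of it (towards the robot).
- handle_left: the left lever switch's handle: 10 mm steel stem with a black ball knob, in an orange round socket; all three look alike and start nearly upright. Origin: its pivot, at x 35, y 110, z 78 mm in the board's frame; own z along the stem. It swings only sideways (about the board's x); friction (0.5 N at the knob) keeps it where it is left. More than 20 N on it, pushing or squeezing, breaks it.
- knob_left (a point): centre of the left handle's ball knob (26 mm diameter), 62 mm above its pivot along the stem, 140 mm above the table when upright. A firm handle's knob is free for about 1.6 mm to either side of upright, then meets a hard stop that gives under 3 mm more at 15 N; the worn one's is free for about 13.5 mm to either side, then a hard stop.
- post_left (a point): top centre of the steel lock-out post that belongs to the left handle: 11 mm diameter, 34 mm tall above the board's top, 105 mm from the handle's pivot along the board's -x
- handle_middle: the middle lever switch's handle: 10 mm steel stem with a black ball knob, in an orange round socket; all three look alike and start nearly upright. Origin: its pivot, at x 35, y 0, z 78 mm in the board's frame; own z along the stem. It swings only sideways (about the board's x); friction (0.5 N at the knob) keeps it where it is left. More than 20 N on it, pushing or squeezing, breaks it.
- knob_middle (a point): centre of the middle handle's ball knob (26 mm diameter), 62 mm above its pivot along the stem, 140 mm above the table when upright. A firm handle's knob is free for about 1.6 mm to either side of upright, then meets a hard stop that gives under 3 mm more at 15 N; the worn one's is free for about 13.5 mm to either side, then a hard stop.
- post_middle (a point): top centre of the steel lock-out post that belongs to the middle handle: 11 mm diameter, 34 mm tall above the board's top, 105 mm from the handle's pivot along the board's -x
- handle_right: the right lever switch's handle: 10 mm steel stem with a black ball knob, in an orange round socket; all three look alike and start nearly upright. Origin: its pivot, at x 35, y -110, z 78 mm in the board's frame; own z along the stem. It swings only sideways (about the board's x); friction (0.5 N at the knob) keeps it where it is left. More than 20 N on it, pushing or squeezing, breaks it.
- knob_right (a point): centre of the right handle's ball knob (26 mm diameter), 62 mm above its pivot along the stem, 140 mm above the table when upright. A firm handle's knob is free for about 1.6 mm to either side of upright, then meets a hard stop that gives under 3 mm more at 15 N; the worn one's is free for about 13.5 mm to either side, then a hard stop.
- post_right (a point): top centre of the steel lock-out post that belongs to the right handle: 11 mm diameter, 34 mm tall above the board's top, 105 mm from the handle's pivot along the board's -x
- lock_ring: red plastic lock-out ring lying flat on the table, to the right or to the left of the board: 40 mm outside diameter, 18 mm hole, 16 mm high, 50 g. Origin: centre of its underside
- breaker: bystander: grey circuit breaker, 80 by 36 by 74 mm, on the table on the other side of the board. Origin: centre of its underside
- stripper: bystander: yellow stripping tool 120 mm long on the table, to the left. Origin: centre of its underside
- screwdriver: bystander: red screwdriver lying on the table, to the right. Origin: centre of its underside
- pliers: bystander: black-handled pliers, 140 mm long, on the table, to the right. Origin: underside, at the pivot
- flush_box: bystander: orange round flush-mounting box, 68 mm wide and 45 mm high, on the table, to the left. Origin: centre of its underside
- connector: bystander: small clear connector, 18 by 30 by 18 mm, lying on the board behind the row of handles. Origin: centre of its underside
Not all that is in view belongs to the job. Of the things that look like the lock_ring, take the one that is farthest from the robot's base at the start.

How it is judged (in metres and radians):
On the way, in this order (a step that is already met when the one before it is completed fails the run):
1. the worn handle has been rocked over to its left-hand stop ((y of knob_left in the frame of board above 0.12 m or y of knob_middle in the frame of board above 0.01 m or y of knob_right in the frame of board above -0.1 m)), for 0.05 s.
2. the worn handle has been leaned over to its right-hand stop ((y of knob_left in the frame of board below 0.1 m or y of knob_middle in the frame of board below -0.01 m or y of knob_right in the frame of board below -0.12 m)), for 0.1 s.
At the end, for the whole second after the job is handed in: The worn handle's knob stands more than 10 mm to the right of its upright place and the red ring is over the post in front of that same handle, within 6 mm of the post's axis, flat (within 0.1 rad) and at rest, its underside less than 5 mm above the board's top (((y of knob_left in the frame of board below 0.1 m and (horizontal distance between lock_ring and post_left below 0.006 m and z of lock_ring in the frame of board below 0.075 m)) or (y of knob_middle in the frame of board below -0.01 m and (horizontal distance between lock_ring and post_middle below 0.006 m and z of lock_ring in the frame of board below 0.075 m)) or (y of knob_right in the frame of board below -0.12 m and (horizontal distance between lock_ring and post_right below 0.006 m and z of lock_ring in the frame of board below 0.075 m))) and angle between lock_ring's own z axis and vertical below 0.1 rad and linear speed of lock_ring below 0.01 m/s); the robot touches nothing.
It fails at once if the left handle is pushed or squeezed with more than 20 N (contact force between any of the fingers, the arm, lock_ring and handle_left above 20 N).
It fails at once if the middle handle is pushed or squeezed with more than 20 N (contact force between any of the fingers, the arm, lock_ring and handle_middle above 20 N).
It fails at once if the right handle is pushed or squeezed with more than 20 N (contact force between any of the fingers, the arm, lock_ring and handle_right above 20 N).
It fails at once if a bystander is moved by more than 30 mm (distance of any of breaker, stripper, screwdriver, pliers, flush_box, connector from where it was at the start of the episode above 0.03 m).
It also fails if it takes over 72 s, if anything falls off the work surface, if the arm or the gripper's body presses on something with over 40 N, if the wrist force passes 120 N, or if a joint passes its speed limit or range.

### The arm

A 6-joint arm with a two-finger parallel gripper is mounted at the origin on the work surface. World frame = base frame: x ahead of the robot, y to its left, z up, the work surface at z = 0. Lengths are in mm, angles in rad, forces in N, time in s.
With the tool pointing down it reaches from about 300 to 775 mm from the base axis. Payload 14.6 kg.
Tool frame: the origin (TCP) lies between the finger pads; the fingertips stand 8 mm ahead of it and the grasp point (between the pads) lies 11 mm behind it; z points along the fingers, y is the direction in which the jaws open and shut (so a half turn about z gives the same grasp; the last joint's range is limited). The gripper opens to 94 mm and grips with 3 to 60 N. Pads are 16 mm wide; open, the fingers measure 119 mm over their backs; the gripper's body (75 mm by 177 mm) begins 78 mm behind the grasp point.
Start: joints at [-1.331, 0.3, 1.521, -0, 1.321, -0.067], TCP at [166.098, -524.31, 213.446] pointing down, gripper open.
Joint ranges: [-3.03, 3.03], [-0.79, 2.21], [0.23, 2.52], [-1.04, 4.18], [0, 3.07], [-2.55, 2.55]. Speed limits (rad/s): [2.22, 2.22, 2.57, 3.14, 3.14, 3.14].

### API

Orientations are given as [roll, pitch, yaw] about the fixed x, y, z axes, in that order (R = Rz(yaw) Ry(pitch) Rx(roll)).
In Python, from cell import manip gives the robot as it stands. The module is installed in compiled form; this text tells all that it offers.
- The arm moves only by the tool send_rows, never from a script. Its argument "series" is a list that holds one entry, the list of rows, each a list of 5 numbers: the opening, from 0 (shut) to 1 (fully open), then the shift along the tool's x, y, z in mm, then the turn about the tool's z in degrees. In form: [[[gripper, dx, dy, dz, roll], ...]]. A call has 1 to 10 rows; each row is the pose to reach, as a shift and turn from the pose commanded when the call began, along the tool's axes at that moment; what a row does not reach only later rows make up. A row lasts 1/10 s, in which the tool goes at most 50 mm and 8.59 degrees, less where a joint would pass 70% of its speed; a pose out of reach is approached as far as the arm can. A call with a gripper value outside its range is refused whole. The fingers move at their own pace and stop on an object; "newtons" is the grip in N (left out, the last holds). Time passes only in rows, so rows that repeat a pose let the fingers close. It gives the time, the measured TCP pose, the force and the opening at its end, in the units of the state.
- manip.read_state(): the state, without advancing time (a new reading comes with each control period).
- manip.camera(name): name is "scene" or "top" or "wrist"; returns a dict with "img" (480x640x3 uint8, red, green, blue), "vfov" (degrees; the focal length in pixels is half the picture's height over the tangent of half this angle, whatever the lens; pixels are square), "cx", "cy" (the principal point, pixels), "pose" (4x4, takes a point from camera to world coordinates); the wrist camera has in their place "T_tool_cam" (4x4, takes a point from camera to tool coordinates, whose origin is the TCP and whose axes are the flange's). Camera axes: x right, y down, z forward; pixel columns grow to the right and rows downward; lengths in mm; the calibration is good to about 2 mm. A picture is of the moment at which its call begins: read the wrist's pose just before it. There is no depth.
- manip.sign_off(): hands the job in, once; it reports no verdict.
Trained networks look in a picture, given as the dict that the camera call returned (one of the last four; its "shot" number tells which), for a name from the list of things; names that differ only in an ending like _2 or _b are one class to them, and where a whole thing is asked for, a point or a joint stands for the part that bears it (a point fixed in the world has none). Each returns a list of dicts, best first, with "conf" (0 to 1); they miss things now and then, are a little off and sometimes report something else, mostly with a low value. They report only what shows in the picture. A call takes as long as a camera call. They do not tell look-alikes from the thing itself.
- manip.find_in(target, picture): "rect" ([left, top, width, height] in pixels, round what is visible of it).
- manip.silhouettes(target, picture): "pixels" (480x640 bool, what is visible of it) and "rect" ([left, top, width, height] in pixels, round what is visible of it).
The state is a dict: "clock": time; "joints": joint angles; "qd": joint speeds; "effort": joint torques, N m; "eef_pos": TCP position; "eef_rot": TCP orientation; "wrist_force": force on the tool from outside, world axes, zero at the start; "moment": the same for the moment, N m; "finger_gap": finger opening in mm.
Only numpy, scipy, OpenCV 4.12 (cv2) and the standard library are available. Lean on these libraries where they do the work, as an engineer would, in place of code of your own. Each camera call takes 0.05 s, during which the arm holds its last target. There are 200 camera calls.

## Working session

There is one attempt and no reset: what is moved stays moved. The work goes in short steps, Python scripts to look and compute and a tool call to move; the robot and the scene stay as the last step left them, time stands still between calls to the robot, and variables do not carry over. Pictures are saved under pics/ and viewed, about 8 in all and at most 12, crops included, and the job is handed in when it is done.

Besides the shell and the picture viewer there is one more tool, called as name(argument=value, ...) on one line, values as JSON. send_rows: Moves the arm, as the interface text tells. Its arguments: {"type":"object","properties":{"series":{"type":"array"},"newtons":{"type":"number"}},"required":["series"]}

```bash
mkdir -p pics
cat > h.py <<'E'
import numpy as np, cv2
from cell import manip
from scipy.spatial.transform import Rotation as R
def K(c): return 240/np.tan(np.radians(c["vfov"])/2)
def ray(c,u,v,pose=None):
    P=np.array(c["pose"]) if pose is None else pose
    f=K(c); d=np.array([(u-c["cx"])/f,(v-c["cy"])/f,1]); return P[:3,3],P[:3,:3]@d
def atz(c,u,v,z,pose=None):
    o,d=ray(c,u,v,pose); return o+d*(z-o[2])/d[2]
def proj(c,p,pose=None):
    P=np.array(c["pose"]) if pose is None else pose
    q=P[:3,:3].T@(np.asarray(p,float)-P[:3,3]); f=K(c); return np.array([c["cx"]+f*q[0]/q[2],c["cy"]+f*q[1]/q[2]])
def wpose(s,c):
    T=np.eye(4);T[:3,:3]=R.from_euler('xyz',s["eef_rot"]).as_matrix();T[:3,3]=s["eef_pos"];return T@np.array(c["T_tool_cam"])
def save(c,n): cv2.imwrite("pics/"+n,c["img"][:,:,::-1])
E
python3 - <<'E'
from h import *
print(manip.read_state())
for n in("scene","top"):
    c=manip.camera(n);save(c,n+".png");print(n,c["vfov"],c["cx"],c["cy"],np.round(c["pose"],3).tolist())
    for t in["board","knob_left","handle_left","post_left","lock_ring","breaker","stripper","screwdriver","pliers","flush_box","connector"]:
        for d in manip.find_in(t,c): 
            if d["conf"]>.2: r=d["rect"];print(t,np.round(r,1),round(d["conf"],2))
E
```

```text
{'clock': 0.0, 'joints': array([-1.33058669e+00,  3.00464574e-01,  1.52159177e+00,  8.58058448e-06,
        1.32072488e+00, -6.65847904e-02]), 'qd': array([ 0.00079564,  0.00048317,  0.00036258,  0.00062594, -0.00103082,
       -0.00020725]), 'effort': array([ 3.92881979e-03, -5.31799972e+01, -3.52734983e+01,  7.10188597e-02,
        2.44167808e-02, -1.38293476e-04]), 'eef_pos': array([ 166.04652884, -524.05868914,  212.88539417]), 'eef_rot': array([-3.14040727e+00, -8.73747758e-05,  3.06792248e-01]), 'wrist_force': array([ 0.06840019, -0.14512377,  0.96375684]), 'moment': array([ 0.02158516, -0.03400824,  0.03032566]), 'finger_gap': 94.0540704580885}
scene 55.693709461790036 325.43363643743317 238.96198369761913 [[0.767, 0.531, -0.361, 923.77], [0.641, -0.648, 0.411, -476.565], [-0.016, -0.547, -0.837, 1013.127], [0.0, 0.0, 0.0, 1.0]]
board [261.1 195.2 170.9 150.9] 0.61
handle_left [263.9 194.3 170.9 153.7] 0.44
post_left [262.6 191.6 172.  157.4] 0.88
post_left [311.  278.1  15.5  18.8] 0.45
lock_ring [202.9 313.9  21.9  15.9] 0.78
lock_ring [170.2 285.2  18.8  17.3] 0.72
lock_rin
[... 399 characters left out ...]
ector [390.5 260.    8.3  14.2] 0.55
top 42.602717746453976 328.6960660158268 240.74337106603664 [[0.008, -0.981, 0.196, 174.03], [-1.0, -0.008, 0.002, -31.497], [-0.0, -0.196, -0.981, 1878.111], [0.0, 0.0, 0.0, 1.0]]
board [267.5 173.1 122.9  96.2] 0.6
knob_left [292.8 191.1   7.3  13.1] 0.53
handle_left [289.1 191.3  11.5  11.6] 0.42
post_left [267.3 170.1 124.1  99.7] 0.61
lock_ring [420.8 270.8  14.7  10.7] 0.43
breaker [206.2 234.4  20.   26.2] 0.61
stripper [157.3 198.7  38.7  17.4] 0.62
stripper [268.7 169.5 119.   99.8] 0.57
screwdriver [307.6 184.3   7.9   4.6] 0.28
pliers [479.3 261.2  47.2  42.5] 0.6
flush_box [201.  176.1  22.5  22.8] 0.83
connector [264.4 173.6 123.9  93.8] 0.43
```

Run:
```python
import cv2
a=cv2.imread("pics/top.png")[140:330,140:550];cv2.imwrite("pics/topc.png",cv2.resize(a,None,fx=1.95,fy=1.95,interpolation=2))
```

```text
(no output)
```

View pics/scene.png

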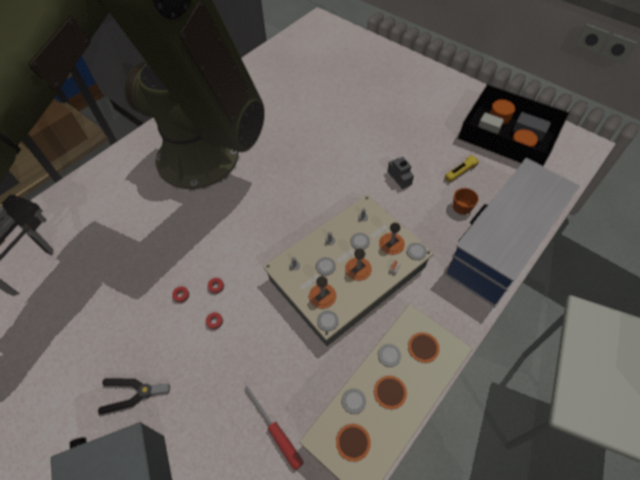

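View pics/topc.png

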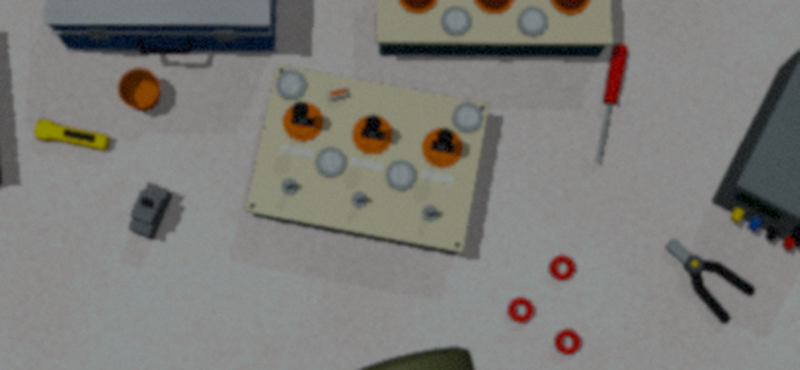

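The scene picture shows the board at the centre and three red rings at (181,294), (216,286) and (214,321). In the top crop they are at (562,268), (521,310) and (568,342). Levers and posts run in a row across the board. Next I measure the rings' positions and the board's pose.

Run:
```python
from h import *
from scipy.optimize import least_squares
cs={n:manip.camera(n) for n in("top","scene")}
for n,c in cs.items():
    i=c["img"].astype(int);m=((i[...,0]-np.maximum(i[...,1],i[...,2])>50)&(abs(i[...,1]-i[...,2])<35)).astype(np.uint8)
    k,l,s,ce=cv2.connectedComponentsWithStats(m)
    for j in range(1,k):
        if s[j,4]>25:
            p=atz(c,*ce[j],10);print(n,ce[j].round(1),s[j,4],p.round(1),np.hypot(p[0],p[1]).round(1))
    # orange sockets
    m=((i[...,0]-i[...,2]>70)&(i[...,0]-i[...,1]>35)).astype(np.uint8);m=cv2.morphologyEx(m,cv2.MORPH_CLOSE,np.ones((7,7)))
    k,l,s,ce=cv2.connectedComponentsWithStats(m)
    for j in range(1,k):
        if s[j,4]>60: print(" or",n,s[j],ce[j].round(1),atz(c,s[j,0]+s[j,2]/2-.5,s[j,1]+s[j,3]/2-.5,75).round(1))
c=cs["top"]; q=[(281,70),(485,107),(460,246),(252,206)]
W=np.array([atz(c,140+x/1.95,140+y/1.95,70) for x,y in q]);print(W.round(1)); print(W.mean(0), [np.linalg.norm(W[a]-W[b]).round(1) for a,b in((0,1),(1,2),(2,3),(3,0))])
d=(W[0]+W[3]-W[1]-W[2]);print("y axis ang",np.degrees(np.arctan2(-d[0],d[1])))
```

```text
top [455.2 177.7] 197 [ 754.1 -426.1   10. ] 866.1
top [544.4 264. ] 28 [ 480.3 -691.3   10. ] 841.8
top [427.8 276.7] 99 [ 437.9 -332.1   10. ] 549.5
top [406.7 298.5] 94 [ 370.8 -266.5   10. ] 456.6
top [430.8 314.8] 100 [ 322.  -338.6   10. ] 467.3
 or top [344 127  21  20 160] [353.9 136.4] [ 864.  -103.7   75. ]
 or top [383 127  21  20 155] [392.4 136.5] [ 865.  -224.3   75. ]
 or top [422 127  21  20 153] [431.5 136.7] [ 866.  -344.9   75. ]
 or top [450 163  11  30 171] [455.2 177.9] [ 734.5 -411.8   75. ]
 or top [103 167  23  22 384] [113.8 177.2] [726.  628.3  75. ]
 or top [203 176  19  20 267] [212.4 185.6] [703.1 328.2  75. ]
 or top [285 193  20  19 219] [295.2 203.4] [653.4  76.3  75. ]
 or top [321 200  19  19 224] [330.1 210.1] [632.4 -31.3  75. ]
 or top [ 74 202  23  22 396] [ 85.2 212.4] [615.5 707.3  75. ]
 or top [357 206  19  20 227] [365.6 216.8] [ 613.1 -139.9   75. ]
 or top [422 271  12  12 110] [427.8 276.8] [ 429.4 -320.8   75. ]
 or top [401 293  12  12 114] [406.6 298.5] [ 363.8 -257.8   75. ]
 or top [425 309  12  12 110] [430.6 314.7] [ 317.7 -327.  
[... 1151 characters left out ...]
  22 202] [327.8 298. ] [ 622.6 -133.7   75. ]
 or scene [173 288  14  12 130] [179.7 293.2] [ 355.8 -343.6   75. ]
 or scene [207 314  14  13  91] [213.8 319.6] [ 465. -338.   75.]
 or scene [409 333  30  29 171] [423.4 348.3] [857.  -94.3  75. ]
 or scene [375 376  31  33 200] [389.9 392.6] [ 856.7 -216.2   75. ]
 or scene [270 424  29  43 314] [284.1 443.7] [ 759.1 -425.7   75. ]
 or scene [337 425  33  36 242] [352.9 442.9] [ 857.4 -338.2   75. ]
[[ 736.9  110.    70. ]
 [ 679.4 -209.5   70. ]
 [ 459.8 -169.    70. ]
 [ 519.3  149.6   70. ]]
[598.85801769 -29.76246532  70.        ] [np.float64(324.6), np.float64(223.3), np.float64(324.1), np.float64(221.2)]
y axis ang -10.383354525527087
```

The target ring is the one at about (435,-330): it is 546 mm from the base, and the other two are 453 and 463 mm. The board's yaw is about -10.5°, with the middle pivot near (633,-31.5). I'll move over the board for a wrist view.

send_rows(series=[[[1, 525, -352, -120, 28], [1, 525, -352, -120, 28], [1, 525, -352, -120, 28], [1, 525, -352, -120, 28], [1, 525, -352, -120, 28], [1, 525, -352, -120, 28], [1, 525, -352, -120, 28], [1, 525, -352, -120, 28], [1, 525, -352, -120, 28], [1, 525, -352, -120, 28]]])

```text
clock: 2.3
eef_pos: [468.8, -144.3, 306.0]
eef_rot: [3.141, -0.001, -0.182]
wrist_force: [-0.1, -1.1, 0.6]
finger_gap: 93.8
```

send_rows(series=[[[1, 155, -40, -12, 0], [1, 155, -40, -12, 0], [1, 155, -40, -12, 0], [1, 155, -40, -12, 0], [1, 155, -40, -12, 0]]])

```text
clock: 2.8
eef_pos: [628.6, -134.5, 315.6]
eef_rot: [-3.141, 0.002, -0.181]
wrist_force: [0.2, -0.6, -0.6]
finger_gap: 93.7
```

Run:
```python
from h import *
s=manip.read_state();c=manip.camera("wrist");save(c,"w1.png");P=wpose(s,c);print(s["eef_pos"],P.round(3).tolist(),c["vfov"])
for t in["knob_left","post_left","handle_left","connector"]:
    for d in manip.find_in(t,c):
        r=d["rect"];u,v=r[0]+r[2]/2,r[1]+r[3]/2;print(t,np.round(r),round(d["conf"],2),atz(c,u,v,140 if t[0]=='k' else 104 if t[0]=='p' else 79,P).round(1))
```

```text
[ 628.6070674  -134.49136625  315.58181657] [[-0.18, -0.947, -0.265, 705.683], [-0.984, 0.173, 0.049, -148.207], [-0.0, 0.269, -0.963, 486.519], [0.0, 0.0, 0.0, 1.0]] 59.550653077701696
knob_left [ 49. 215.  57.  33.] 0.94 [655.3  68.7 140. ]
knob_left [ 36. 130. 350. 219.] 0.5 [627.8 -41.4 140. ]
post_left [ 32. 128. 353. 227.] 0.77 [618.2 -27.7 104. ]
handle_left [ 50. 218.  60.  32.] 0.74 [643.9 105.3  79. ]
connector [123. 148.  36.  32.] 0.87 [699.6  24.8  79. ]
```

View pics/w1.png

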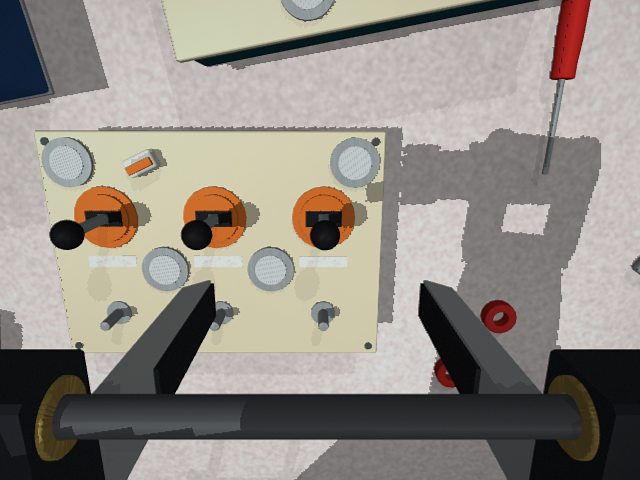

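The wrist view shows the knobs at (67,235), (197,235) and (325,235). The post tops are at about (106,326) and (324,327). The plate's back corners are at (36,131) and (385,131), and its front right corner at (377,352). The board looks aligned with the tool.

```bash
cat > fit.py <<'E'
from h import *
from scipy.optimize import least_squares
def fitb(c,P,obs,x0=(600,-27,-.183)):
    def b2w(x,b): 
        cc,ss=np.cos(x[2]),np.sin(x[2]); return [x[0]+cc*b[0]-ss*b[1],x[1]+ss*b[0]+cc*b[1],b[2]]
    f=lambda x:np.concatenate([proj(c,b2w(x,b),P)-uv for b,uv in obs])
    r=least_squares(f,x0,loss="soft_l1",x_scale=[1,1,.01]);return r.x,f(r.x).reshape(-1,2),b2w
E
python3 - <<'E'
from fit import *
s=manip.read_state();c=manip.camera("wrist");P=wpose(s,c)
obs=[((35,110,140),(67,235)),((35,0,140),(197,235)),((35,-110,140),(325,235)),((120,170,70),(36,131)),((120,-170,70),(385,131)),((-120,-170,70),(377,352)),((-70,110,104),(105,326)),((-70,-110,104),(324,327))]
x,r,f=fitb(c,P,obs);print(x,r.round(1).tolist())
for k in(110,0,-110):print(k,np.round(f(x,(35,k,140)),1),np.round(f(x,(-70,k,104)),1))
s=[(67,235),(197,235),(325,235)]
for q in s:print(atz(c,*q,140,P).round(1))
i=c["img"].astype(int);m=((i[...,0]-np.maximum(i[...,1],i[...,2])>50)&(abs(i[...,1]-i[...,2])<35)).astype(np.uint8)
k,l,st,ce=cv2.connectedComponentsWithStats(m)
for j in range(1,k):
    if st[j,4]>80:print(st[j],atz(c,*ce[j],10,P).round(1))
E
```

```text
[ 5.98094255e+02 -2.44808042e+01 -1.82336714e-01] [[2.1, -0.3], [-0.1, -0.4], [-0.3, -0.4], [-1.5, 0.5], [0.8, 0.4], [-0.5, 0.8], [0.7, 0.3], [-0.5, -0.7]]
110 [652.5  77.3 140. ] [549.2  96.4 104. ]
0 [632.5 -30.8 140. ] [529.3 -11.8 104. ]
-110 [ 612.6 -139.   140. ] [ 509.3 -120.   104. ]
[652.5  79.2 140. ]
[632.2 -30.9 140. ]
[ 612.2 -139.2  140. ]
[ 548    0   39   79 2048] [ 742.4 -421.4   10. ]
[480 299  35  33 794] [ 438.  -328.6   10. ]
[434 358  21  28 286] [ 367.7 -252.6   10. ]
```

send_rows(series=[[[0.42, -15, 7.5, 40, 0], [0.42, -15, 7.5, 90, 0], [0.42, -15, 7.5, 125, 0], [0.42, -15, 7.5, 125, 0], [0.42, -15, 7.5, 155, 0], [0.42, -15, 7.5, 187, 0], [0.42, -15, 7.5, 187, 0], [0.42, -15, 7.5, 187, 0]]], newtons=5)

```text
clock: 3.9
eef_pos: [612.2, -139.9, 132.9]
eef_rot: [3.141, -0.002, -0.182]
wrist_force: [-0.4, 0.5, 1.2]
finger_gap: 39.9
```

send_rows(series=[[[0.42, 0, 5, 3, 0], [0.42, 0, 9, 3, 0], [0.42, 0, 9, 3, 0]]])

```text
clock: 4.2
eef_pos: [610.0, -149.2, 128.4]
eef_rot: [3.141, -0.001, -0.183]
wrist_force: [0.2, -1.0, 0.8]
finger_gap: 39.6
```

send_rows(series=[[[0.42, 0, 1.5, 0, 0], [0.42, 0, 1.5, 0, 0]]])

```text
clock: 4.4
eef_pos: [609.6, -150.1, 127.6]
eef_rot: [3.142, -0.0, -0.182]
wrist_force: [-0.4, -1.0, -0.4]
finger_gap: 39.4
```

send_rows(series=[[[0.42, 0, 1.5, 0, 0], [0.42, 0, 1.5, 0, 0]]])

```text
clock: 4.6
eef_pos: [609.3, -151.5, 127.4]
eef_rot: [-3.142, -0.0, -0.182]
wrist_force: [-0.5, 0.7, 0.2]
finger_gap: 39.6
```

Run:
```python
from h import *
s=manip.read_state();c=manip.camera("wrist");save(c,"w2.png");P=wpose(s,c);print(s["eef_pos"],s["wrist_force"],proj(c,(612.5,-139.1,140),P))
```

```text
[ 609.26381938 -151.46541346  127.35099173] [-0.48868703  0.7116286   0.21577779] [286.9663134 317.8570483]
```

View pics/w2.png

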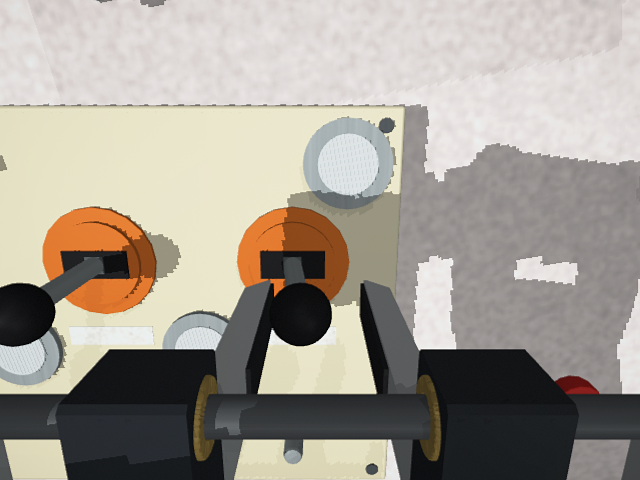

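The knob is at (301,315), where an upright one would be at (287,318). It has moved about 6 mm right with hardly any force, so the right handle is the worn one. I'll rock it left, gently near the stop.

send_rows(series=[[[0.42, 0, -10, 0, 0], [0.42, 0, -17, 0, 0], [0.42, 0, -23, 0, 0], [0.42, 0, -28, 0, 0], [0.42, 0, -31, 0, 0], [0.42, 0, -31, 0, 0]]])

```text
clock: 5.25
eef_pos: [615.0, -120.4, 127.3]
eef_rot: [-3.141, 0.0, -0.181]
wrist_force: [-0.7, -0.5, 1.0]
finger_gap: 39.5
```

```bash
cat > knob.py <<'E'
from fit import *
s=manip.read_state();c=manip.camera("wrist");P=wpose(s,c)
i=c["img"];m=(i.max(2)<18).astype(np.uint8)
a=proj(c,(612.5,-139.1,140),P);u0,v0=int(a[0])-50,int(a[1])-40
d=manip.find_in("knob_left",c)
print(s["eef_pos"],s["wrist_force"].round(1),a)
for q in d:
    r=q["rect"];w=atz(c,r[0]+r[2]/2,r[1]+r[3]/2,139,P);e=w[:2]-[612.5,-139.1];print(np.round(r),q["conf"],"yboard off",e@[.181,.983])
E
python3 knob.py
```

```text
[ 614.95309815 -120.37755671  127.29922474] [-0.7 -0.5  1. ] [363.50149509 317.8642384 ]
```

send_rows(series=[[[0.42, 0, -1, 0, 0], [0.42, 0, -1, 0, 0]]])

```text
clock: 5.55
eef_pos: [615.0, -119.9, 127.3]
eef_rot: [-3.142, 0.0, -0.182]
wrist_force: [-0.5, -0.2, 0.8]
finger_gap: 39.5
```

Run:
```python
from h import *
s=manip.read_state();c=manip.camera("wrist");P=wpose(s,c);a=proj(c,(612.5,-139.1,140),P).round(1);print(a,s["eef_pos"],s["wrist_force"])
save({"img":c["img"][180:400,180:540]},"w3.png")
```

```text
[364.6 317.9] [ 615.02575307 -119.94813049  127.26677248] [-0.51352143 -0.1899697   0.78896212]
```

View pics/w3.png

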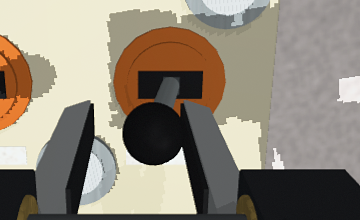

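The crop puts the knob at (333,315), against 364.6 for upright, so it is about 13 mm left. That meets step 1. Now I lean it right.

send_rows(series=[[[0.42, 0, 12, 0, 0], [0.42, 0, 22, 0, 0], [0.42, 0, 29, 0, 0], [0.42, 0, 34, 0, 0], [0.42, 0, 37, 0, 0], [0.42, 0, 38.5, 0, 0], [0.42, 0, 38.5, 0, 0]]])

```text
clock: 6.3
eef_pos: [608.1, -157.8, 127.3]
eef_rot: [3.142, 0.0, -0.182]
wrist_force: [0.0, -0.1, -0.1]
finger_gap: 39.6
```

send_rows(series=[[[0.42, 0, 1, 0, 0], [0.42, 0, 1, 0, 0], [0.42, 0, 1, 0, 0]]])

```text
clock: 6.6
eef_pos: [608.0, -158.3, 127.2]
eef_rot: [-3.141, 0.0, -0.182]
wrist_force: [0.6, 4.0, 0.4]
finger_gap: 39.4
```

Run:
```python
from h import *
s=manip.read_state();c=manip.camera("wrist");P=wpose(s,c);a=proj(c,(612.5,-139.1,140),P).round(1);print(a,s["eef_pos"],s["wrist_force"])
i=c["img"][285:345].max(2);save({"img":c["img"][180:400,180:540]},"w4.png")
m=(i<25).sum(0);print([(k,int(v)) for k,v in enumerate(m) if 200<k<360 and v>20][::6])
```

```text
[270.1 317.9] [ 607.96138351 -158.29829083  127.24263387] [0.6317497  3.96728255 0.36447766]
[(259, 21), (265, 42), (271, 43), (277, 41), (283, 51), (289, 58), (295, 59), (301, 60), (307, 59), (313, 56), (319, 48), (325, 36)]
```

It met the right stop at 4 N. Next I back off, lift, and go over the far ring.

send_rows(series=[[[0.42, 0, -6.5, 0, 0], [0.42, 0, -6.5, 0, 0], [0.42, 0, -6.5, -45, 0], [0.42, 0, -6.5, -93, 0], [0.64, -30, 35, -93, 0], [0.64, -58, 76, -93, 0], [0.64, -85, 117, -93, 0], [0.64, -112, 158, -93, 0], [0.64, -137, 199, -93, 0], [0.64, -137, 199, -93, 0]]])

```text
clock: 7.65
eef_pos: [434.0, -333.2, 220.6]
eef_rot: [3.14, 0.0, -0.187]
wrist_force: [0.3, 0.5, 0.0]
finger_gap: 60.2
```

Run:
```python
from h import *
s=manip.read_state();c=manip.camera("wrist");P=wpose(s,c);print(s["eef_pos"],s["eef_rot"],s["clock"]);save(c,"w5.png")
i=c["img"].astype(int);m=((i[...,0]-np.maximum(i[...,1],i[...,2])>50)&(abs(i[...,1]-i[...,2])<35)).astype(np.uint8)
k,l,st,ce=cv2.connectedComponentsWithStats(m)
for j in range(1,k):
    if st[j,4]>80:print(st[j],ce[j],atz(c,*ce[j],9,P).round(1), atz(c,st[j,0]+st[j,2]/2,st[j,1]+st[j,3]/2,9,P).round(1))
```

```text
[ 433.95773532 -333.17279626  220.59762049] [ 3.14040898e+00  1.96814392e-04 -1.86845716e-01] 7.65
[ 290  188   44   43 1213] [311.54740313 209.12366035] [ 437.1 -328.6    9. ] [ 436.7 -329.     9. ]
[239 267  40  42 908] [262.23127753 285.71145374] [ 371.5 -267.     9. ] [ 369.7 -263.4    9. ]
[ 320  300   40   41 1177] [339.2404418 319.9184367] [ 321.4 -334.5    9. ] [ 320.7 -335.2    9. ]
```

View pics/w5.png

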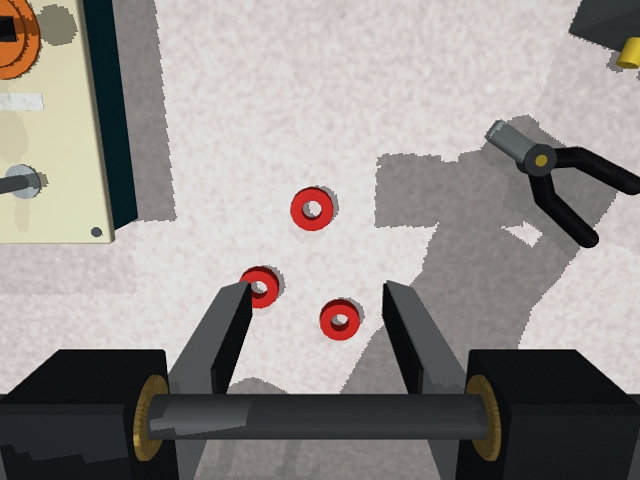

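The target ring is at pixel (312,209), which is world (437,-329) and farthest from the base. The look-alikes are at (262,286) and (339,320). I'll descend partway, then correct.

send_rows(series=[[[0.64, 0, 0, 50, 0], [0.64, 0, 0, 100, 0], [0.64, 0, 0, 150, 0], [0.64, 0, 0, 170, 0], [0.64, 0, 0, 170, 0], [0.64, 0, 0, 170, 0]]], newtons=15)

```text
clock: 8.3
eef_pos: [438.1, -329.4, 51.2]
eef_rot: [3.141, -0.001, -0.181]
wrist_force: [-0.2, -0.2, 0.9]
finger_gap: 60.4
```

send_rows(series=[[[0.64, -1, 0, 20, 0], [0.64, -1, 0, 35, 0], [0.64, -1, 0, 40, 0], [0.64, -1, 0, 40, 0], [0.3, -1, 0, 40, 0], [0.3, -1, 0, 40, 0], [0.3, -1, 0, 40, 0], [0.3, -1, 0, 40, 0], [0.3, -1, 0, 40, 0], [0.3, -1, 0, 40, 0]]])

```text
clock: 9.3
eef_pos: [436.4, -329.7, 10.9]
eef_rot: [3.141, -0.001, -0.182]
wrist_force: [-0.7, 0.9, 6.6]
finger_gap: 39.9
```

send_rows(series=[[[0.3, 0, 0, -40, 0], [0.3, 0, 0, -90, 0], [0.3, 0, 0, -130, 0], [0.3, 7, -45, -135, 0], [0.3, 14, -90, -135, 0], [0.3, 21, -135, -135, 0], [0.3, 28, -180, -135, 0], [0.3, 33, -219, -135, 0], [0.3, 33, -219, -135, 0], [0.3, 33, -219, -135, 0]]])

```text
clock: 10.3
eef_pos: [508.2, -119.6, 145.2]
eef_rot: [3.141, 0.0, -0.18]
wrist_force: [1.1, -0.5, 1.4]
finger_gap: 40.2
```

send_rows(series=[[[0.3, 0, 0, 0, 0], [0.3, 0, 0, 0, 0]]])

```text
clock: 10.5
eef_pos: [508.0, -121.2, 145.3]
eef_rot: [3.142, 0.0, -0.183]
wrist_force: [-0.2, -0.1, -0.2]
finger_gap: 39.6
```

Run:
```python
from h import *
s=manip.read_state();c=manip.camera("wrist");P=wpose(s,c);print(s["eef_pos"],s["eef_rot"],s["finger_gap"]);save(c,"w6.png")
print(proj(c,(509.3,-120,104),P))
```

```text
[ 507.95565668 -121.1526956   145.25970263] [ 3.14152061e+00  1.22026972e-04 -1.83488180e-01] 39.59880931809705
[315.01393647 272.9437949 ]
```

View pics/w6.png

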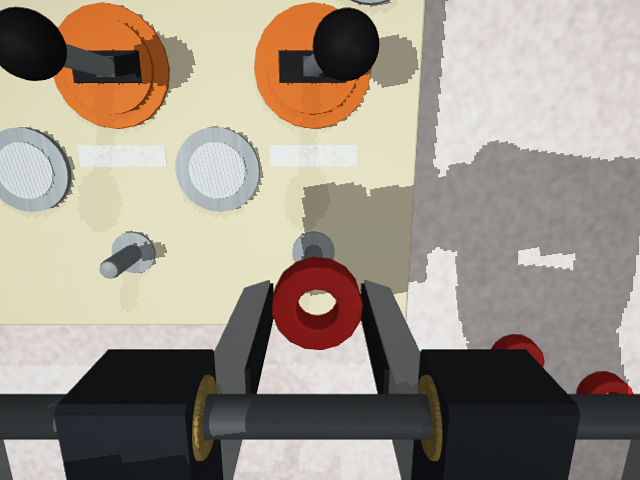

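The ring is held level, with its centre near (317,303) and the post right behind it at about (314,250). The right knob leans right, at (346,44). I'll check the post position from this closer view.

Run:
```python
from h import *
s=manip.read_state();c=manip.camera("wrist");P=wpose(s,c)
for n,p in(("mid top",(529.3,-11.8,104)),("mid base",(529.3,-11.8,71)),("right base",(509.3,-120,71))):print(n,proj(c,p,P).round(1))
print("mid top from px",atz(c,108.5,269.5,104,P).round(1),"right base from u",atz(c,314,251,71,P).round(1),"ring top",atz(c,317,303,150,P).round(1),atz(c,317,303,134,P).round(1),s["eef_pos"])
save({"img":cv2.resize(c["img"][220:320,70:370],None,fx=2.6,fy=2.6,interpolation=2)},"w7.png")
```

```text
mid top [110.2 273.1]
mid base [135.8 254.7]
right base [315.4 254.6]
mid top from px [531.4 -11.5 104. ] right base from u [ 511.7 -119.6   71. ] ring top [ 512.  -121.5  150. ] [ 505.1 -120.2  134. ] [ 507.97463452 -121.06324734  145.2727237 ]
```

View pics/w7.png

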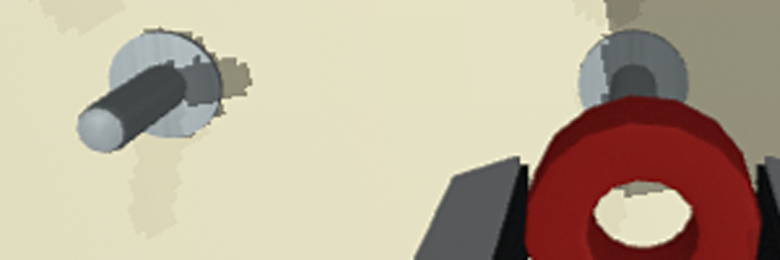

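The post reads as about (511.3,-119.8), and the ring's top-face centre, near (317,308), as about (509.3,-121.5). I'll shift +2 in x and -1.6 in tool y, then lower in stages.

send_rows(series=[[[0.3, 1.8, -1.6, 10, 0], [0.3, 1.8, -1.6, 20, 0], [0.3, 1.8, -1.6, 28, 0], [0.3, 1.8, -1.6, 32, 0], [0.3, 1.8, -1.6, 36, 0], [0.3, 1.8, -1.6, 36, 0], [0.3, 1.8, -1.6, 36, 0]]])

```text
clock: 11.3
eef_pos: [510.4, -118.9, 109.5]
eef_rot: [3.142, -0.0, -0.182]
wrist_force: [0.4, 0.4, -0.3]
finger_gap: 40.2
```

It has passed the post's top with no force. I'll lower it the rest of the way.

send_rows(series=[[[0.3, 0, 0, 8, 0], [0.3, 0, 0, 16, 0], [0.3, 0, 0, 22, 0], [0.3, 0, 0, 26, 0], [0.3, 0, 0, 28, 0], [0.3, 0, 0, 28, 0], [0.3, 0, 0, 28, 0]]])

```text
clock: 12.0
eef_pos: [510.4, -118.8, 81.4]
eef_rot: [3.142, -0.0, -0.182]
wrist_force: [-0.7, -0.1, -0.0]
finger_gap: 40.0
```

send_rows(series=[[[0.5, 0, 0, 0, 0], [0.6, 0, 0, 0, 0], [0.6, 0, 0, 0, 0], [0.6, 0, 0, -30, 0], [0.6, 0, 0, -75, 0], [0.6, -15, 0, -120, 0], [0.6, -30, 0, -150, 0], [0.6, -30, 0, -150, 0], [0.6, -30, 0, -150, 0]]])

```text
clock: 12.9
eef_pos: [480.8, -113.4, 231.5]
eef_rot: [3.141, -0.001, -0.182]
wrist_force: [-0.2, -0.5, 0.0]
finger_gap: 56.1
```

Run:
```python
from h import *
s=manip.read_state();c=manip.camera("wrist");P=wpose(s,c);print(s["eef_pos"],s["finger_gap"],s["wrist_force"],s["clock"]);save(c,"w8.png")
i=c["img"].astype(int);m=((i[...,0]-np.maximum(i[...,1],i[...,2])>50)&(abs(i[...,1]-i[...,2])<35)).astype(np.uint8)
k,l,st,ce=cv2.connectedComponentsWithStats(m)
for j in range(1,k):
    if st[j,4]>300:print(st[j],ce[j],atz(c,*ce[j],78,P).round(1))
print(proj(c,(511,-119.8,104),P),atz(c,0,0,0,P)*0)
```

```text
[ 480.84417539 -113.44883138  231.483554  ] 56.097862068962506 [-0.17449171 -0.46124732  0.02145354] 12.9
[ 291  162   52   53 1688] [316.6528436  188.12381517] [ 510.9 -118.5   78. ]
[ 462  269   44   41 1207] [483.3960232  289.01491301] [ 403.4 -239.2   78. ]
[ 535  301   45   40 1264] [556.96993671 320.87974684] [ 363.1 -298.3   78. ]
[318.45610038 192.93808581] [0. 0. 0.]
```

View pics/w8.png

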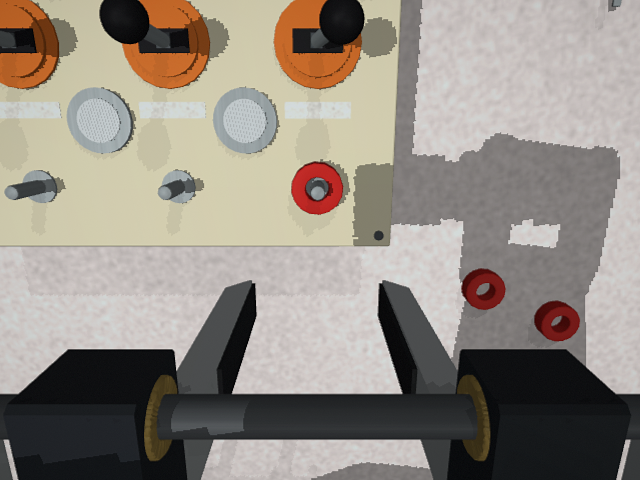

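The ring sits flat around the right post: ring centre (317,188), post tip (318,193). The right knob leans right at (342,18), and nothing touches the robot.

```bash
python3 -c "
from cell import manip
print(manip.sign_off())"
```

```text
the job is handed in; nothing more can be done
None
```

The job is handed in at 12.9 s of the 72 s allowed: the worn switch leans right and the red lock-out ring is over its post.

- **Worn handle:** it is the right-hand one. Its knob moved about 6 mm with almost no force, which a firm handle can't do. I stopped looking there, so the left and middle handles were never touched or tested.
- **Rocking:** I took the knob about 13 mm left by picture and finger position, but felt no stop force there. I then leaned it right until the stop pushed back with 4 N, well under the 20 N limit.
- **Ring:** I took the red ring farthest from the base, about 548 mm against roughly 455 and 465 mm for the other two. I lowered it over the right post and felt no contact force on the way down.
- **Last checks:** the final wrist picture shows the ring flat around the post, about 1–2 mm off its axis, and the knob still leaning right. The gripper was clear with no force on the wrist. I moved no bystander, though I did not measure their positions again at the end.
- **Disagreements:** two estimates of the post's position differed by about 2 mm, and I used the closer view. The detection networks mislabelled several things and missed the knob once, so I measured from the pictures instead.

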